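# Clamp the tube and hold the sprung pusher back at its index

### The job

Wind the handwheel on the tacking fixture clockwise until the clamp foot is down firmly on the square tube, then draw the sprung pusher back by its bow handle, away from the tube, until its brass pointer stands opposite the point of the brass index block. Finish while still gripping the handle and holding the pusher there against its spring, so that I can drop the next piece into the gap: do not let go. Do not draw the pusher back before the tube is clamped, since until then only the pusher keeps the tube against the end stop, and leave the index setting and the tools and offcuts lying around as they are.

Things in the scene. Friction and masses are not known exactly. Their poses are not given: they have to be found in the camera images.
- fixture: Steel tacking fixture fixed to the table, base 150 x 345 x 12 mm. Origin on the table near its middle (15 mm towards the pusher); y runs along it from the pusher to the end stop, x across, away from the robot at yaw 0. Clamp bridge at y = +95 mm (134 mm high, posts at x = +-49 mm), end stop at y = +155 mm. Spring cylinder on the pusher's far side, index strip on its near side, both lower than 45 mm.
- wheel_axis (a point): Top of the hub of the black handwheel above the bridge, on its vertical axis, 160 mm above the table. Rim radius 60 mm, rim top at the same height. The wheel keeps its height; the screw stands up to 10 mm out of the hub and sinks as the foot goes down.
- handwheel (a joint): Angle of the handwheel, rad, growing clockwise seen from above, which drives the foot down by 8 mm a turn (1.27 mm per rad). It takes about 0.16 N m to turn, stays where it is left (self-locking), and the foot meets the tube 0.5 to 1.5 turns from the start; it then tightens and stops solid within a fifteenth of a turn.
- crank_grip (a point): Grip point on the upright, black, freely revolving crank handle of the wheel, 48 mm from the wheel's axis: 28 mm above the foot of the handle, 191 mm above the table. The handle is 23 mm in diameter and 46 mm tall and stands on the rim; its top is 18 mm above this point.
- clamp_foot: Round clamp foot, 32 mm in diameter, below the bridge on the screw; origin at the centre of its underside. It only moves up and down and touches the tube when its origin is 70 mm above the table.
- tube: Square steel tube, 40 x 120 x 40 mm, 0.28 kg, lying loose along the fixture's y in the bed (its underside 30 mm above the table, its top 70 mm), one end against the end stop, the other against the pusher's nose. Origin at the centre of its underside. It should stay where it is.
- pusher: Sprung pusher: steel carriage (64 x 98 mm, top 44 mm above the table) on a rail, with a nose plate against the tube, a bow handle and a pointer. Origin at the fixture's origin when home. It slides along the fixture's -y, away from the tube, by at most 62 mm; the spring pushes it home with 7 N at first and 12 N at 45 mm, and it flies home when let go.
- pusher_handle (a point): Middle of the black bar of the pusher's bow handle, 92 mm above the table. The bar runs across the fixture (along its x), is 14 mm thick, 62 mm long between its posts, with 40 mm free below it; grip it from above, one finger before and one behind it, with at least 45 mm free on either side.
- pusher_pointer (a point): Tip of the brass pointer on the near side of the pusher, 37 mm above the table; it moves with the pusher.
- index_point (a point): Tip of the point on the brass index block (24 x 16 mm), on the graduated strip beside the pusher, 37 mm above the table. Tightened on the strip, 25 to 45 mm along the fixture's -y from the pointer's home place. The pointer is at the mark when both tips face each other, at the same y of the fixture.
- offcut: Bystander: steel angle offcut, 30 x 160 x 30 mm, lying on the table before the fixture; origin at the centre of its underside.
- spanner: Bystander: open-ended spanner, 36 x 196 x 6 mm, behind the fixture; origin at the centre of its underside.
- soapstone_1: Bystander: flat soapstone holder, 13 x 100 x 7 mm, before the fixture; origin at the centre of its underside.
- magnet: Bystander: welding magnet, 60 x 120 x 18 mm with bevelled corners, behind the fixture; origin at the centre of its underside.

How it is judged:
By the outcome, as a careful person would: the job done as asked, in the order asked, and still so for the second after the job is handed in, while the arm keeps its last pose, push and grip.
It also fails if it takes over 58 s, if anything falls off the work surface, if the arm or the gripper's body presses on something with over 40 N, if the wrist force passes 120 N, or if a joint passes its speed limit or range.

### The arm

A 6-joint arm with a two-finger parallel gripper is mounted at the origin on the work surface; the furniture and walls round the work are solid. World frame = base frame: x ahead of the robot, y to its left, z up, the work surface at z = 0. Lengths are in m, angles in rad, forces in N, time in s.
With the tool pointing down it reaches from about 0.375 to 0.925 m from the base axis. Payload 5.7 kg.
Tool frame: the origin (TCP) lies midway between the tips of the shut fingers; the grasp point (between the pads) lies 19 mm behind it; z points along the fingers, y is the line along which they close (so a half turn about z gives the same grasp; the last joint's range is limited). The gripper opens to 88 mm and grips with 3 to 60 N. Pads are 20 mm wide; open, the fingers measure 115 mm over their backs; the gripper's body (75 mm by 178 mm) begins 61 mm behind the grasp point.
Start: joints at [-1.412, 0.359, 1.51, -0, 1.272, -0.115], TCP at [0.162, -0.578, 0.199] pointing down, gripper open.
Joint ranges: [-2.97, 2.97], [-1.01, 2.36], [0.21, 2.38], [-0.96, 4.11], [0.2, 2.71], [-2.98, 2.98]. Speed limits (rad/s): [2.39, 2.39, 3.14, 3.14, 3.14, 3.14].

### API

Orientations are given as a unit quaternion [x, y, z, w].
In Python, from bench import move_ptp, servo_line, goto_joints, move_gripper, sleep, inverse_kinematics, capture, PlanningError, close_job, spot_in, silhouettes, current_clock, current_joint_pos, current_qvel, current_joint_torque, current_position, current_orientation, current_force, current_torque, current_finger_gap, current_grip_force gives the robot as it stands. Calls block until the motion is done:
- move_ptp(position, orientation): joint-space move of the TCP to a pose.
- servo_line(position, orientation=None, rate=0.15, contact_N=None): straight line of the TCP; orientation=None keeps the orientation; rate is the mean speed in m/s. With contact_N (N) it stops when the force on the tool has changed by that much, and returns True; else False.
- goto_joints(angles): joint-space move.
- move_gripper(opening): finger opening in m; the grip force is fixed at half the most; returns when the fingers have stopped.
- sleep(seconds).
- inverse_kinematics(position, orientation): joint angles nearest the present ones, or None.
- capture(name): name is "scene" or "top" or "wrist"; returns a dict with "image" (400x640x3 uint8, blue, green, red), "range_z" (400x640 float32, m along the optical axis (not along the pixel's ray), 0 where there is no reading), "intrinsics" (3x3 intrinsics, pixels), "R" (3x3) and "t" (3): a world point X has camera coordinates R X + t. Camera axes: x right, y down, z forward; pixel columns grow to the right and rows downward; lengths in m; the calibration is good to about 2 mm. A picture is of the moment at which its call begins.
A pose or a line that the arm cannot do raises PlanningError and nothing moves.
- close_job(): hands the job in; it is judged then, once.
Trained networks look in the newest picture that a camera, given by its name, has taken for a name from the list of things; names that differ only in an ending like _2 or _b are one class to them, and where a whole thing is asked for, a point or a joint stands for the part that bears it (a point fixed in the world has none). Each returns a list of dicts, best first, with "conf" (0 to 1); they miss things now and then, are a little off and sometimes report something else, mostly with a low value. They report only what shows in the picture. A call takes as long as a camera call.
- spot_in(camera, query): "xy" ([column, row] in pixels, amid what is visible of it).
- silhouettes(camera, query): "region" (400x640 bool, what is visible of it) and "xy" ([column, row] in pixels, amid what is visible of it).
Readings, each from a call of its own:
- current_clock(): time.
- current_joint_pos(): joint angles.
- current_qvel(): joint speeds.
- current_joint_torque(): joint torques, N m.
- current_position(): TCP position.
- current_orientation(): TCP orientation.
- current_force(): force on the tool from outside, world axes, zero at the start.
- current_torque(): the same for the moment, N m.
- current_finger_gap(): finger opening in m.
- current_grip_force(): force on a finger pad.
Only numpy, scipy, OpenCV 4.12 (cv2) and the standard library are available. Lean on these libraries where they do the work, as an engineer would, in place of code of your own. Each camera call takes 0.05 s, during which the arm holds its last target. There are 200 camera calls.

## Working session

There is one attempt and no reset: what is moved stays moved. The work goes in short steps, each a Python script; the robot and the scene stay as the last script left them, time stands still between calls to the robot, and variables do not carry over. Pictures are saved under pics/ and viewed, at most 12 in all, crops included, and the job is handed in when it is done.

```bash
mkdir -p pics; cat > h.py <<'E'
import numpy as np, cv2
from bench import *
def world(c,uv,z=None,win=2):
    K,R,t=c["intrinsics"],np.array(c["R"]),np.array(c["t"])
    u,v=uv
    ray=np.linalg.inv(K)@np.array([u,v,1.])
    if z is None:
        p=c["range_z"][int(v)-win:int(v)+win+1,int(u)-win:int(u)+win+1]; p=p[p>0]
        return R.T@(ray*np.median(p)-t)
    o=-R.T@t; d=R.T@ray
    return o+d*(z-o[2])/d[2]
def cloud(c,m):
    K,R,t=c["intrinsics"],np.array(c["R"]),np.array(c["t"])
    v,u=np.nonzero(m&(c["range_z"]>0)); d=c["range_z"][v,u]
    P=(np.linalg.inv(K)@np.stack([u,v,np.ones_like(u)]))*d
    return (R.T@(P-t[:,None])).T
E
cat > a.py <<'E'
from h import *
np.set_printoptions(precision=4,suppress=True)
Z=dict(fixture=None,wheel_axis=.16,crank_grip=.191,tube=.07,pusher=None,pusher_handle=.092,pusher_pointer=.037,index_point=.037,clamp_foot=None)
for n in("top","scene"):
    c=capture(n); cv2.imwrite(f"pics/{n}0.png",c["image"])
    print(n,"cam",-np.array(c["R"]).T@c["t"])
    for q,z in Z.items():
        for s in spot_in(n,q)[:2]:
            print(q,round(s["conf"],2),np.round(s["xy"]),world(c,s["xy"]), world(c,s["xy"],z) if z else "")
print(current_clock(), current_orientation())
E
python3 a.py
```

```text
top cam [0.455  0.0028 0.9619]
fixture 0.87 [321. 222.] [0.5458 0.008  0.0634] 
wheel_axis 0.93 [274. 220.] [0.5388 0.0998 0.1618] [0.5389 0.1001 0.16  ]
crank_grip 0.7 [275. 218.] [0.5439 0.0976 0.1637] [0.5408 0.0944 0.191 ]
tube 0.65 [268. 228.] [0.525  0.1106 0.1571] [0.5326 0.1223 0.07  ]
pusher 0.81 [334. 223.] [ 0.5459 -0.0207  0.0452] 
pusher_handle 0.98 [333. 221.] [ 0.5495 -0.0185  0.0452] [ 0.5446 -0.0174  0.092 ]
pusher_pointer 0.66 [337. 222.] [ 0.5491 -0.0276  0.0453] [ 0.5499 -0.0279  0.037 ]
pusher_pointer 0.45 [272. 218.] [0.5425 0.1035 0.1615] [0.5561 0.1192 0.037 ]
index_point 0.66 [351. 252.] [ 0.4819 -0.0584  0.0427] [ 0.4821 -0.0588  0.037 ]
index_point 0.56 [275. 215.] [0.5487 0.0976 0.1628] [0.5634 0.1126 0.037 ]
clamp_foot 0.58 [275. 220.] [0.5392 0.0975 0.1632] 
scene cam [0.1578 0.8591 0.5452]
fixture 0.58 [328. 242.] [0.5297 0.0894 0.0746] 
wheel_axis 0.61 [324. 210.] [0.5355 0.1019 0.1604] [0.5359 0.1012 0.16  ]
crank_grip 0.67 [284. 251.] [0.6638 0.0742 0.0068] [0.4907 0.3427 0.191 ]
crank_grip 0.64 [316. 207.] [0.557  0.0977 0.1604] [0.5253 0.1582 0.191 ]
tube 0.56 [322. 248.] [0.5327 0.1138 0.0706] [0.5332 0.1129 0.07  ]
tube 0.55 [323. 236.] [0.5394 0.0986 0.0911] [0.5571 0.0633 0.07  ]
pusher 0.78 [354. 225.] [ 0.532 -0.069  0.046] 
pusher 0.53 [324. 238.] [0.5352 0.0993 0.0885] 
pusher_handle 0.79 [351. 227.] [ 0.5359 -0.0619  0.0442] [0.4998 0.026  0.092 ]
pusher_pointer 0.8 [354. 225.] [ 0.5322 -0.0688  0.0458] [ 0.5388 -0.0851  0.037 ]
index_point 0.57 [369. 234.] [ 0.4816 -0.0531  0.0379] [ 0.4821 -0.0547  0.037 ]
index_point 0.3 [328. 238.] [0.53   0.092  0.0868] [0.5705 0.0087 0.037 ]
clamp_foot 0.5 [324. 237.] [0.5361 0.097  0.0901] 
1.0 [0.9906 0.1365 0.     0.    ]
```

```bash
python3 - <<'E'
import cv2
a=cv2.imread("pics/top0.png")[140:320,200:440]; cv2.imwrite("pics/top0c.png",cv2.resize(a,None,fx=3.3,fy=3.3,interpolation=2))
a=cv2.imread("pics/scene0.png")[140:320,220:460]; cv2.imwrite("pics/scene0c.png",cv2.resize(a,None,fx=3.3,fy=3.3,interpolation=2))
E
```

```text
(no output)
```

View pics/top0c.png

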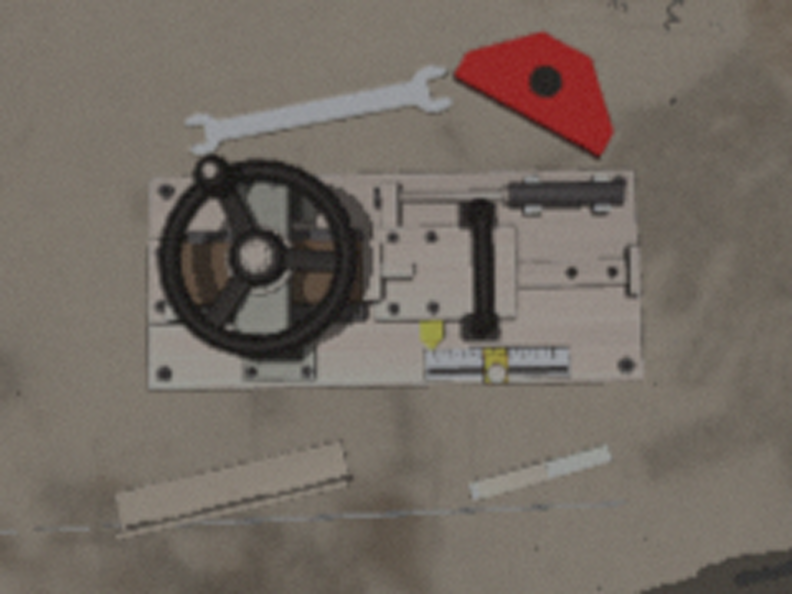

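View pics/scene0c.png

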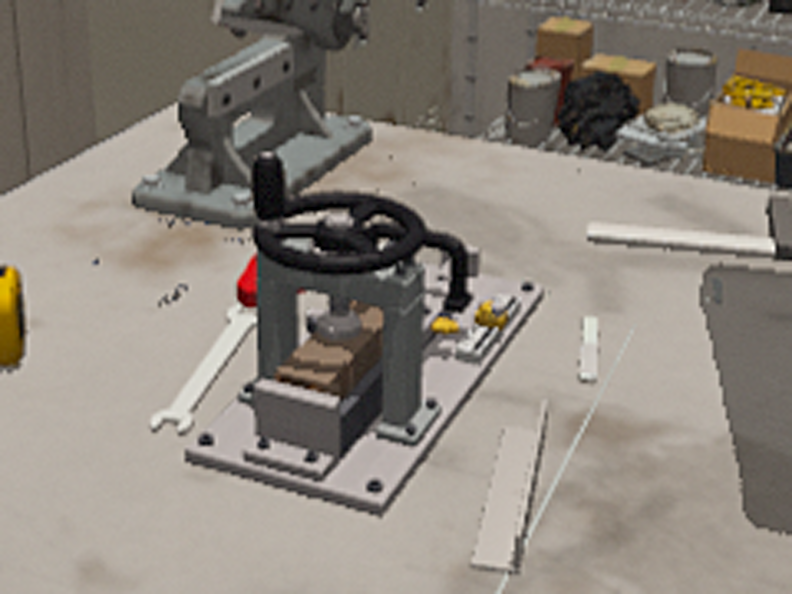

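The top view shows the fixture at nearly yaw 0. The crank handle is at about (264,192), the wheel hub at (278,218), the bow bar at (347,222), the pointer tip at (331,245) and the index tip at (350,245). The scene view shows the foot above the tube.

```bash
cat > b.py <<'E'
from h import *
np.set_printoptions(precision=4,suppress=True)
def fit(P):
    A=np.c_[2*P[:,:2],np.ones(len(P))]; s=np.linalg.lstsq(A,(P[:,:2]**2).sum(1),rcond=None)[0]
    return s[:2],np.sqrt(s[2]+s[:2]@s[:2])
for n in("top","scene"):
    c=capture(n); P=cloud(c,np.ones((400,640),bool))
    d=np.linalg.norm(P[:,:2]-[.539,.098],axis=1)
    H=P[(d<.09)&(P[:,2]>.178)&(P[:,2]<.25)]; print(n,"handle",len(H),H.mean(0),H.min(0),H.max(0))
    T=H[H[:,2]>.205]; print(" top",len(T),T.mean(0) if len(T) else 0)
    W=P[(d>.035)&(d<.075)&(P[:,2]>.15)&(P[:,2]<.168)]
    print(" rim bbox",W.min(0),W.max(0),(W.min(0)+W.max(0))/2,len(W))
    B=P[(abs(P[:,0]-.545)<.06)&(abs(P[:,1]+.04)<.06)&(P[:,2]>.085)&(P[:,2]<.115)]
    print(" bar",len(B),B.mean(0) if len(B) else 0,B.min(0),B.max(0))
    M=P[(abs(P[:,0]-.6)<.35)&(abs(P[:,1])<.45)&(P[:,2]>.2)]; print(" tall",len(M),M.min(0),M.max(0))
    if n=="top":
        for k,uv,z in[("hub",(278.2,217.6),.16),("bar",(346.7,221.8),.099),("crank",(264.2,192.1),.209),("ptr",(330.6,245.5),.037),("idx",(350.6,245),.037)]: print(k,world(c,uv,z))
        e=[world(c,uv,.012) for uv in[(245.5,194.5),(391.5,192.1),(245.5,257.6),(394.5,254.5)]]; print(e, sum(e)/4)
c=capture("wrist");print("wristcam",-np.array(c["R"]).T@c["t"],c["R"],c["intrinsics"],current_position())
E
python3 b.py
```

```text
top handle 134 [0.5847 0.1136 0.2037] [0.5758 0.104  0.1787] [0.5972 0.1266 0.2132]
 top 81 [0.5865 0.115  0.2091]
 rim bbox [0.4852 0.0352 0.1521] [0.6039 0.1517 0.1651] [0.5445 0.0935 0.1586] 1205
 bar 265 [ 0.546  -0.0437  0.0974] [ 0.5038 -0.051   0.0851] [ 0.5917 -0.0362  0.1035]
 tall 4235 [ 0.5766 -0.433   0.2   ] [0.8789 0.1258 0.4851]
hub [0.5443 0.0918 0.16  ]
bar [ 0.5433 -0.0458  0.099 ]
crank [0.5863 0.1135 0.209 ]
ptr [ 0.4962 -0.0132  0.037 ]
idx [ 0.4976 -0.0579  0.037 ]
[array([0.6146, 0.1861, 0.012 ]), array([ 0.6227, -0.1557,  0.012 ]), array([0.4683, 0.1808, 0.012 ]), array([ 0.4779, -0.1598,  0.012 ])] [0.5459 0.0128 0.012 ]
scene handle 162 [0.5833 0.119  0.1953] [0.5743 0.1065 0.1781] [0.5984 0.1263 0.2126]
 top 37 [0.5845 0.1171 0.2087]
 rim bbox [0.4832 0.033  0.15  ] [0.5974 0.1517 0.1677] [0.5403 0.0923 0.1589] 655
 bar 134 [ 0.5427 -0.0425  0.0952] [ 0.5036 -0.0509  0.0853] [ 0.5869 -0.0367  0.1026]
 tall 1845 [ 0.25   -0.4373  0.2001] [0.8767 0.1246 0.6023]
wristcam [ 0.2302 -0.5597  0.3833] [[ 0.2712 -0.9625 -0.0003]
 [-0.9296 -0.2621  0.2592]
 [-0.2496 -0.07   -0.9658]] [[340.0426   0.     314.353 ]
 [  0.     340.0426 198.1303]
 [  0.       0.       1.    ]] [ 0.1622 -0.5776  0.1985]
```

```bash
cat > c.py <<'E'
from h import *
np.set_printoptions(precision=4,suppress=True)
for n in("top","scene"):
    c=capture(n); P=cloud(c,np.ones((400,640),bool)); P=P[(P[:,2]>.1)&(P[:,0]>.3)&(P[:,0]<1.1)&(abs(P[:,1])<.6)]
    P=P[(abs(P[:,0]-.545)>.09)|(abs(P[:,1])>.2)]
    h=np.zeros((8,12))
    for x,y,z in P: i,j=int((x-.3)/.1),int((y+.6)/.1); h[i,j]=max(h[i,j],z)
    print(np.round(h,2))
q=np.array([np.cos(.011),np.sin(.011),0,0])
p=current_position(); servo_line([p[0],p[1],.36],rate=.25)
move_ptp([.50,-.03,.36],q)
c=capture("wrist"); cv2.imwrite("pics/w1.png",c["image"])
for k,z in[("pusher_handle",.099),("pusher_pointer",.037),("index_point",.037),("wheel_axis",.16),("crank_grip",.209)]:
    for s in spot_in("wrist",k)[:2]: print(k,round(s["conf"],2),s["xy"],world(c,s["xy"],z))
np.savez("w1.npz",**c); print(current_clock(),current_joint_pos())
E
python3 c.py
```

```text
[[0.   0.   0.   0.   0.   0.   0.   0.   0.   0.   0.   0.19]
 [0.   0.   0.   0.   0.   0.   0.   0.   0.   0.   0.   0.14]
 [0.   0.   0.   0.   0.   0.   0.   0.   0.   0.   0.   0.  ]
 [0.   0.   0.   0.   0.   0.   0.   0.   0.   0.   0.   0.  ]
 [0.   0.31 0.48 0.23 0.22 0.   0.   0.   0.   0.   0.   0.  ]
 [0.   0.2  0.47 0.23 0.22 0.   0.   0.   0.   0.   0.1  0.1 ]
 [0.   0.   0.   0.   0.   0.   0.   0.   0.   0.   0.1  0.11]
 [0.   0.   0.   0.   0.   0.   0.   0.   0.   0.   0.   0.  ]]
[[0.   0.   0.   0.   0.   0.   0.   0.   0.   0.   0.   0.19]
 [0.   0.   0.   0.   0.   0.   0.   0.   0.   0.   0.   0.  ]
 [0.   0.   0.   0.   0.   0.   0.   0.   0.   0.   0.   0.  ]
 [0.   0.   0.   0.   0.   0.   0.   0.   0.   0.   0.   0.  ]
 [0.   0.29 0.59 0.6  0.22 0.   0.   0.   0.   0.   0.   0.  ]
 [0.   0.26 0.55 0.6  0.22 0.   0.   0.   0.   0.   0.1  0.1 ]
 [0.   0.   0.   0.   0.   0.   0.   0.   0.   0.   0.1  0.1 ]
 [0.   0.   0.   0.   0.   0.   0.   0.   0.   0.   0.   0.  ]]
pusher_handle 0.8 [307.2, 118.4] [ 0.5562 -0.0216  0.099 ]
pusher_handle 0.68 [240.0, 120.8] [0.5514 0.0643 0.099 ]
pusher_pointer 0.76 [311.9, 119.4] [ 0.553  -0.0272  0.037 ]
index_point 0.64 [329.1, 163.3] [ 0.4892 -0.0544  0.037 ]
wheel_axis 0.64 [202.1, 125.9] [0.5476 0.0935 0.16  ]
wheel_axis 0.57 [346.1, 207.6] [ 0.4567 -0.0704  0.16  ]
crank_grip 0.85 [197.7, 125.7] [0.5506 0.082  0.209 ]
4.6417 [-0.1987  0.1013  1.4622 -0.      1.5781  1.3508]
```

View pics/w1.png

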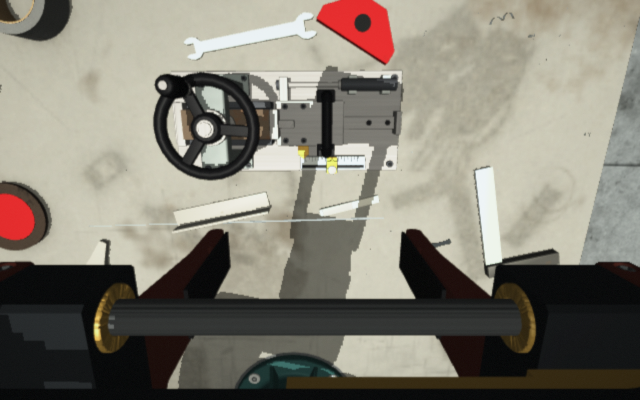

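The wrist view shows the wheel hub at (203,129), the crank at (170,86), the bar along column 327, the pointer tip at (302,157) and the index tip at (331,160). I'll refine these positions with depth and grip the crank.

```bash
cat > d.py <<'E'
from h import *
np.set_printoptions(precision=4,suppress=True)
c=dict(np.load("w1.npz")); P=cloud(c,np.ones((400,640),bool))
d=np.linalg.norm(P[:,:2]-[.543,.093],axis=1)
W=P[(d>.035)&(d<.075)&(P[:,2]>.15)&(P[:,2]<.168)]; print("rim",(W.min(0)+W.max(0))/2,W.max(0)-W.min(0))
T=P[(d<.08)&(P[:,2]>.205)&(P[:,2]<.23)]; print("crank",len(T),T.mean(0))
B=P[(abs(P[:,0]-.545)<.06)&(abs(P[:,1]+.045)<.02)&(P[:,2]>.09)&(P[:,2]<.115)]; print("bar",B.mean(0),B.min(0),B.max(0))
hc=(T.mean(0)[:2]+[.5865,.115])/2
q=np.array([np.cos(.012),np.sin(.012),0,0])
move_gripper(.06)
move_ptp([*hc,.27],q)
print("gap",current_finger_gap()); f0=np.array(current_force()); 
print(servo_line([*hc,.172],rate=.1,contact_N=8),current_position())
move_gripper(0.0)
print(hc,current_finger_gap(),current_grip_force(),np.array(current_force())-f0,current_clock()); np.save("f0.npy",f0)
E
python3 d.py
```

```text
rim [0.5443 0.0908 0.1587] [0.1186 0.1186 0.0175]
crank 284 [0.5871 0.1122 0.207 ]
bar [ 0.5493 -0.0467  0.0958] [ 0.5075 -0.0539  0.0901] [ 0.5893 -0.0398  0.1   ]
gap 0.060213562409659194
False [0.5874 0.1136 0.1727]
[0.5868 0.1136] 0.020780930714107446 30.000240560621023 [0.4357 2.7171 0.2902] 7.9
```

```bash
cat > e.py <<'E'
from h import *
np.set_printoptions(precision=1,suppress=True)
import sys
f0=np.load("f0.npy"); C=np.array([.5438,.0922]); r=.048
p=np.array(current_position())[:2]; a=np.arctan2(*(p-C)[::-1]); a0=a; z=.1725
for i in range(int(sys.argv[1])):
    a-=np.deg2rad(20)
    hit=servo_line([*(C+r*np.array([np.cos(a),np.sin(a)])),z],rate=.08,contact_N=22)
    f=np.array(current_force())-f0; e=np.array([np.cos(a),np.sin(a)]); t=np.array([-e[1],e[0]])
    p=np.array(current_position())[:2]; am=np.arctan2(*(p-C)[::-1])
    print(i,round(np.rad2deg(a0-a)),"real",round(np.rad2deg(a-am),1),"tan",round(f[:2]@t,1),"rad",round(f[:2]@e,1),"fz",round(f[2],1),"r",round(np.linalg.norm(p-C)*1e3,1),hit)
    if hit or f[:2]@t>16: print("STOP"); break
    C=C+e*np.clip(f[:2]@e,-10,10)*.00003
print(C*1e3,current_clock(),current_finger_gap(),current_position()); np.save("C.npy",C)
E
python3 e.py 8
```

```text
0 20 real 0.9 tan -0.4 rad 2.2 fz -4.0 r 48.1 False
1 40 real 1.0 tan -1.1 rad 3.2 fz -4.4 r 47.9 False
2 60 real 1.0 tan -0.8 rad 2.1 fz -6.5 r 47.8 False
3 80 real 1.2 tan -0.6 rad 1.6 fz -6.5 r 47.7 False
4 100 real 1.5 tan -1.6 rad 0.5 fz -7.5 r 47.7 False
5 120 real 1.5 tan -0.8 rad -1.5 fz -9.0 r 47.7 False
6 140 real 1.1 tan -1.0 rad -2.7 fz -10.5 r 47.8 False
7 160 real 0.9 tan -1.5 rad -2.0 fz -12.4 r 48.0 False
[544.1  92.3] 10.7667 0.02060854734678493 [0.5 0.1 0.2]
```

```bash
python3 - <<'E'
from h import *
c=capture("scene"); cv2.imwrite("pics/s2.png",cv2.resize(c["image"][100:300,200:440],None,fx=3,fy=3))
print(current_position(),current_force(),current_torque(),current_joint_pos())
E
```

```text
[0.51063613 0.05774465 0.17231174] [  0.81911424   3.6012017  -12.9928547 ] [ 0.512111   -0.05970974  0.06209327] [-2.25123294e-02  2.63516884e-01  1.72584091e+00  8.75883038e-04
  1.15355946e+00  1.52382053e+00]
```

View pics/s2.png

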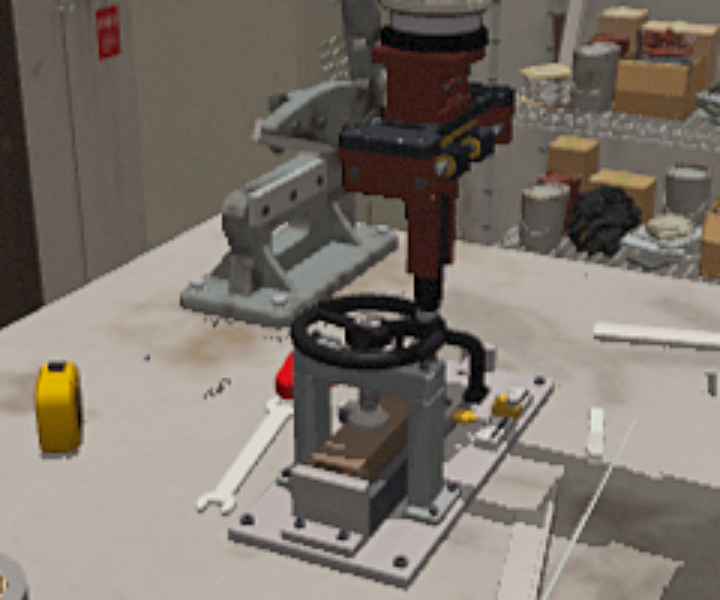

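The wheel turned with the gripper: the crank is now at the front right and the fingers are still on it. I'll continue, relieving the vertical force as I go.

```bash
sed -i 's/C=np.array(\[.5438,.0922\])/C=np.load("C.npy")/; s/^    C=C+e.*/&\n    z+=np.clip(f[2],-15,15)*.00003/' e.py; python3 e.py 23
```

```text
0 20 real 0.6 tan -1.9 rad -2.4 fz -15.3 r 48.1 False
1 40 real 0.5 tan -1.0 rad -0.1 fz -10.5 r 48.1 False
2 60 real -359.3 tan -1.7 rad 2.6 fz -4.3 r 48.1 False
3 80 real -358.9 tan -1.9 rad 3.2 fz -1.2 r 48.0 False
4 100 real -358.5 tan -2.2 rad 4.4 fz 0.2 r 47.9 False
5 120 real -358.3 tan -2.6 rad 3.5 fz 0.4 r 47.8 False
6 140 real -358.7 tan -1.4 rad 1.8 fz 2.4 r 47.8 False
7 160 real -362.6 tan 8.1 rad 1.3 fz 8.7 r 47.8 False
8 180 real -380.4 tan 3.9 rad 3.4 fz 5.0 r 48.8 True
STOP
[543.9  92.7] 13.9 0.020821691245679615 [0.6 0.1 0.2]
```

```bash
cat > f.py <<'E'
from h import *
f0=np.load("f0.npy"); C=np.load("C.npy")
p=np.array(current_position()); a=np.arctan2(*(p[:2]-C)[::-1]); print(np.rad2deg(a)); am0=a
for i in range(10):
    a-=np.deg2rad(4)
    hit=servo_line([*(C+.048*np.array([np.cos(a),np.sin(a)])),p[2]],rate=.03,contact_N=40)
    f=np.array(current_force())-f0; e=np.array([np.cos(a),np.sin(a)]); t=np.array([-e[1],e[0]])
    pp=np.array(current_position())[:2]; am=np.arctan2(*(pp-C)[::-1])
    print(i,"adv",round(np.rad2deg(am0-am),1),"tan",round(f[:2]@t,1),"rad",round(f[:2]@e,1),"fz",round(f[2],1),"mz",current_torque()[2],hit)
    if hit or f[:2]@t>32: break
c=capture("scene"); cv2.imwrite("pics/s3.png",cv2.resize(c["image"][130:280,240:400],None,fx=4,fy=4))
print(current_clock(),current_finger_gap())
E
python3 f.py
```

```text
66.2596437833463
0 adv 0.4 tan 8.9 rad 5.4 fz 5.7 mz -0.04155982622306782 False
1 adv 0.8 tan 17.2 rad 5.2 fz 10.8 mz -0.08073310171652952 False
2 adv 1.2 tan 24.3 rad 5.0 fz 15.1 mz -0.09416663052313104 False
3 adv 2.3 tan 32.1 rad 6.1 fz 15.9 mz -0.1361370024515391 False
15.0 0.02103317965476123
```

View pics/s3.png

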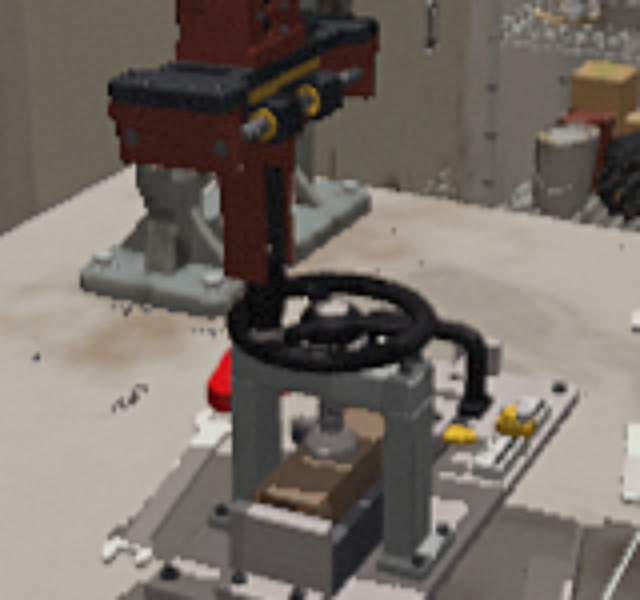

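The foot now rests on the tube and the crank is solid at 32 N, which is about 1.5 N m. I'll relieve the push, release the crank and take a close look at the pointer and index.

```bash
cat > g.py <<'E'
from h import *
np.set_printoptions(precision=4,suppress=True)
p=np.array(current_position()); servo_line(p,rate=.05)
print("relieved",current_force())
move_gripper(.055); p=np.array(current_position())
servo_line([p[0],p[1],.27],rate=.2)
q=np.array([np.cos(.012),np.sin(.012),0,0])
move_ptp([.43,-.035,.22],q); sleep(.2)
c=capture("wrist"); np.savez("w2.npz",**c)
hsv=cv2.cvtColor(c["image"],cv2.COLOR_BGR2HSV); m=cv2.inRange(hsv,(20,110,70),(40,255,255))
n,l,st,ce=cv2.connectedComponentsWithStats(m)
for i in range(1,n):
    if st[i,4]>30: print(st[i],ce[i],world(c,ce[i],.037))
for k in("pusher_pointer","index_point"):
    for s in spot_in("wrist",k)[:2]: print(k,round(s["conf"],2),s["xy"],world(c,s["xy"],.037))
P=cloud(c,np.ones((400,640),bool))
B=P[(abs(P[:,0]-.545)<.06)&(abs(P[:,1]+.045)<.02)&(P[:,2]>.09)&(P[:,2]<.115)]; print("bar",B.mean(0),B.min(0),B.max(0))
u,v=280,90
cv2.imwrite("pics/w2c.png",cv2.resize(c["image"][0:200,210:450],None,fx=3.3,fy=3.0,interpolation=2)); print(current_clock())
E
python3 g.py
```

```text
relieved [-6.7498  5.7363  6.3059]
[289  93  15  20 241] [296.166  100.7801] [ 0.5076 -0.0147  0.037 ]
[329 112  16  23 211] [336.4692 119.128 ] [ 0.4902 -0.0574  0.037 ]
[191 285   7  14  57] [194.5965 291.5789] [0.2825 0.1054 0.037 ]
[173 291  13  62 355] [178.1915 323.3324] [0.2378 0.1286 0.037 ]
[444 290  12  63 365] [450.4521 324.1233] [ 0.2456 -0.2098  0.037 ]
[184 336   8  17  58] [187.8103 343.3621] [0.2089 0.1187 0.037 ]
pusher_pointer 0.95 [305.2, 54.2] [ 0.553  -0.0232  0.037 ]
index_point 0.64 [303.9, 55.5] [ 0.5517 -0.0219  0.037 ]
index_point 0.54 [334.2, 122.8] [ 0.4863 -0.0552  0.037 ]
bar [ 0.5485 -0.0464  0.0957] [ 0.5065 -0.0543  0.09  ] [ 0.5875 -0.0389  0.0994]
17.9833
```

View pics/w2c.png

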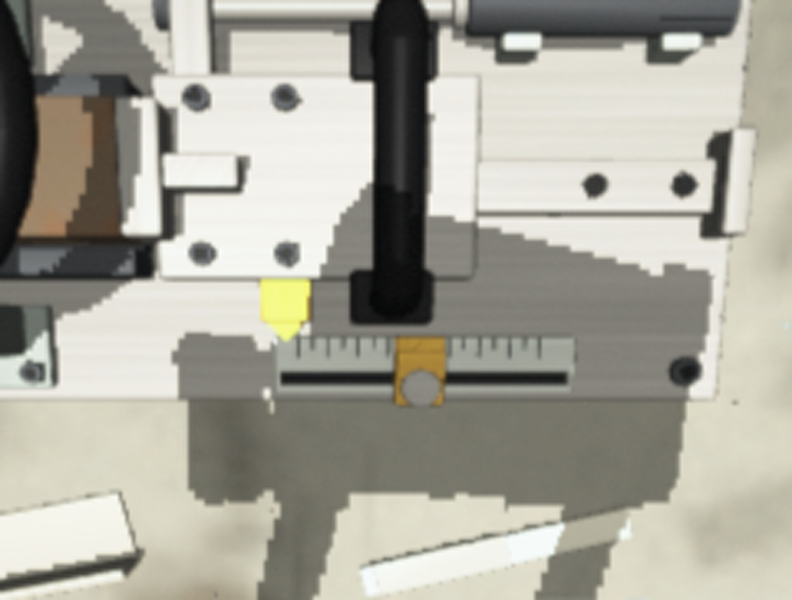

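The pointer tip is at crop (286,340), which is px (296.7,113.3). The index block is centred at crop (420.5,340), px (337.4,113.3). Next I'll grip the bow with a 10° lean away from the wheel.

```bash
cat > k.py <<'E'
from h import *
from scipy.spatial.transform import Rotation as Ro
np.set_printoptions(precision=4,suppress=True)
c=dict(np.load("w2.npz"))
a,b=world(c,(296.7,113.3),.037),world(c,(337.4,113.3),.037); print(a,b)
yaw=.024; fy=np.array([-np.sin(yaw),np.cos(yaw),0]); print("pull",(a-b)@fy)
r=Ro.from_rotvec([np.deg2rad(10),0,0])*Ro.from_quat([np.cos(yaw/2),np.sin(yaw/2),0,0]); tz=r.apply([0,0,1]); q=r.as_quat()
g=np.array([.547,-.0455,.095])
tcp=g+.019*tz; print(tz,tcp,current_orientation())
p=np.array(current_position()); servo_line([p[0],p[1],.26],rate=.25)
move_gripper(.065)
move_ptp(tcp+[0,0,.12],q)
f0=np.array(current_force()); np.save("f1.npy",f0)
print(servo_line(tcp,rate=.12,contact_N=8),current_position())
p0=current_position(); move_gripper(0)
print(current_finger_gap(),current_grip_force(),np.array(current_force())-f0,current_position(),current_clock())
np.save("pull.npy",[*(tcp),(a-b)@fy,*fy])
c=capture("top"); np.savez("t2.npz",**c); cv2.imwrite("pics/t2.png",cv2.resize(c["image"][180:290,260:420],None,fx=4.5,fy=4.5))
E
python3 k.py
```

```text
[ 0.495  -0.0154  0.037 ] [ 0.4961 -0.0581  0.037 ]
pull 0.042750962721064684
[ 0.      0.1736 -0.9848] [ 0.547  -0.0422  0.0763] [ 0.9999  0.0125  0.0001 -0.    ]
False [ 0.5476 -0.0423  0.077 ]
0.00038408908696412395 0.0 [-0.6188 -0.1991  0.1433] [ 0.547  -0.0422  0.0763] 21.5
```

View pics/t2.png

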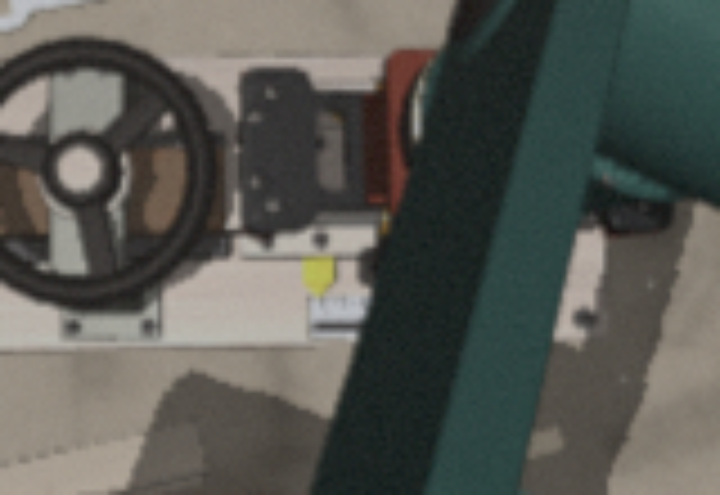

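The gripper shut to 0, so the bar isn't between the pads. I'll check with the scene camera.

```bash
python3 - <<'E'
from h import *
print(current_finger_gap(),current_position(),current_orientation(),current_force())
c=capture("scene"); cv2.imwrite("pics/s4.png",cv2.resize(c["image"][130:280,270:430],None,fx=4.9,fy=4,interpolation=2))
w=capture("wrist"); np.savez("w4.npz",**w); cv2.imwrite("pics/w4.png",w["image"])
P=cloud(c,np.ones((400,640),bool)); B=P[(abs(P[:,0]-.545)<.06)&(abs(P[:,1]+.045)<.06)&(P[:,2]>.06)&(P[:,2]<.115)]; print(len(B),B.min(0),B.max(0),B.mean(0))
E
```

```text
0.0005548788671086043 [ 0.54698942 -0.0421794   0.07625891] [ 0.99612116  0.01193576  0.00103056 -0.08717286] [ 0.04777485 -1.14301847  0.61139497]
159 [ 0.50242761 -0.05604013  0.06005738] [ 0.58506749 -0.03825472  0.11401012] [ 0.52524724 -0.04399647  0.08868368]
```

View pics/s4.png

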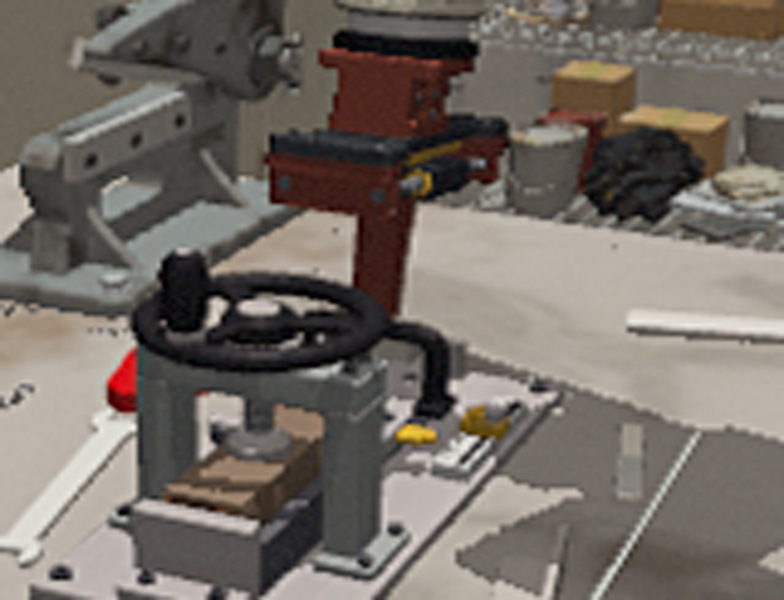

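View pics/w4.png

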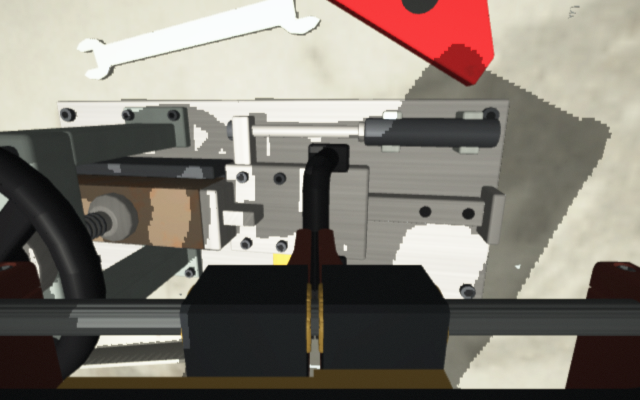

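```bash
python3 - <<'E'
from h import *
np.set_printoptions(precision=3,suppress=True)
c=dict(np.load("w4.npz"))
for v in range(150,300,10):
    print(v,[world(c,(u,v),win=0) if c["range_z"][v,u]>0 else None for u in (300,308,316,324,332)])
print(-c["R"].T@c["t"])
for s in silhouettes("wrist","pusher_handle")[:2]:
    P=cloud(c,s["region"]);print(s["conf"],s["xy"],P.min(0),P.max(0))
E
```

```text
150 [array([ 0.586, -0.02 ,  0.01 ]), array([ 0.587, -0.026,  0.012]), array([ 0.591, -0.038,  0.046]), array([ 0.593, -0.045,  0.056]), array([ 0.592, -0.049,  0.052])]
160 [array([ 0.579, -0.02 ,  0.01 ]), array([ 0.579, -0.026,  0.011]), array([ 0.591, -0.045,  0.086]), array([ 0.591, -0.049,  0.085]), array([ 0.59 , -0.052,  0.073])]
170 [array([ 0.577, -0.027,  0.041]), array([ 0.587, -0.042,  0.092]), array([ 0.587, -0.046,  0.093]), array([ 0.587, -0.05 ,  0.091]), array([ 0.585, -0.053,  0.077])]
180 [array([ 0.571, -0.027,  0.043]), array([ 0.582, -0.043,  0.095]), array([ 0.583, -0.047,  0.096]), array([ 0.583, -0.051,  0.094]), array([ 0.572, -0.049,  0.043])]
190 [array([ 0.564, -0.028,  0.043]), array([ 0.577, -0.043,  0.096]), array([ 0.578, -0.047,  0.097]), array([ 0.578, -0.051,  0.095]), array([ 0.565, -0.049,  0.043])]
200 [array([ 0.557, -0.028,  0.042]), array([ 0.572, -0.043,  0.097]), array([ 0.573, -0.048,  0.097]), array([ 0.572, -0.051,  0.095]), array([ 0.558, -0.049,  0.043])]
210 [array([ 0.55 , -0.028,  0.043]), array([ 0.567, -0.044,  0.098]), array([ 0
[... 835 characters left out ...]
34]), array([ 0.557, -0.054,  0.131]), array([ 0.558, -0.057,  0.134]), array([ 0.558, -0.061,  0.133])]
270 [array([ 0.58 , -0.059,  0.185]), array([ 0.559, -0.053,  0.144]), array([ 0.557, -0.055,  0.14 ]), array([ 0.58 , -0.064,  0.185]), array([ 0.58 , -0.066,  0.185])]
280 [array([ 0.58 , -0.06 ,  0.191]), array([ 0.558, -0.054,  0.151]), array([ 0.557, -0.057,  0.148]), array([ 0.58 , -0.065,  0.19 ]), array([ 0.581, -0.067,  0.191])]
290 [array([ 0.58 , -0.061,  0.195]), array([ 0.579, -0.062,  0.193]), array([ 0.556, -0.058,  0.154]), array([ 0.58 , -0.066,  0.194]), array([ 0.58 , -0.067,  0.194])]
[ 0.618 -0.074  0.259]
0.92 [284.7, 195.1] [ 0.5   -0.074  0.009] [0.611 0.044 0.185]
```

```bash
python3 - <<'E'
from h import *
np.set_printoptions(precision=3,suppress=True)
for f,zt in(("w1.npz",.36),("w2.npz",.22)):
    c=dict(np.load(f)); P=cloud(c,np.ones((400,640),bool))
    F=P[(P[:,2]>zt-.02)&(P[:,2]<zt+.15)&(P[:,0]>.3)&(P[:,0]<.53)]
    if f=="w2.npz": F=F[F[:,0]<.45]
    print(f,len(F),F.min(0),F.max(0)); 
    for lo in np.arange(zt-.02,zt+.06,.01):
        G=F[(F[:,2]>=lo)&(F[:,2]<lo+.01)]; print(round(lo,3),len(G),G.min(0) if len(G) else "",G.max(0) if len(G) else "")
E
```

```text
w1.npz 54866 [ 0.485 -0.098  0.382] [0.53  0.048 0.499]
0.34 0  
0.35 0  
0.36 0  
0.37 0  
0.38 496 [ 0.489 -0.085  0.382] [0.513 0.021 0.39 ]
0.39 791 [ 0.489 -0.085  0.39 ] [0.513 0.021 0.4  ]
0.4 978 [ 0.488 -0.085  0.4  ] [0.513 0.021 0.41 ]
0.41 1128 [ 0.489 -0.086  0.41 ] [0.513 0.022 0.42 ]
0.42 1237 [ 0.494 -0.087  0.42 ] [0.513 0.024 0.43 ]
w2.npz 19246 [ 0.418 -0.11   0.242] [0.45  0.039 0.352]
0.2 0  
0.21 0  
0.22 0  
0.23 0  
0.24 357 [ 0.42  -0.072  0.242] [0.444 0.001 0.25 ]
0.25 603 [ 0.421 -0.072  0.25 ] [0.444 0.001 0.26 ]
0.26 738 [ 0.42  -0.072  0.26 ] [0.444 0.001 0.27 ]
0.27 870 [ 0.42  -0.073  0.27 ] [0.444 0.002 0.28 ]
0.28 1026 [ 0.425 -0.074  0.28 ] [0.444 0.003 0.29 ]
```

The depth data shows the real fingertips are 22 mm behind the reported TCP, so the fingers closed just above the bar. I'll correct for that and regrip.

```bash
cat > m.py <<'E'
from h import *
from scipy.spatial.transform import Rotation as Ro
np.set_printoptions(precision=4,suppress=True)
yaw=.024
r=Ro.from_rotvec([np.deg2rad(10),0,0])*Ro.from_quat([np.cos(yaw/2),np.sin(yaw/2),0,0]); tz=r.apply([0,0,1]); q=r.as_quat()
tcp=np.array([.547,-.0465,.0945])+.041*tz
p=np.array(current_position()); servo_line([p[0],p[1],p[2]+.045],rate=.12)
move_gripper(.065)
servo_line([*tcp[:2],p[2]+.045],rate=.1)
f0=np.array(current_force()); np.save("f1.npy",f0)
print(servo_line(tcp,q,rate=.1,contact_N=8),current_position(),tcp)
move_gripper(0)
print(current_finger_gap(),current_grip_force(),np.array(current_force())-f0,current_position(),current_clock())
E
python3 m.py
```

```text
False [ 0.5474 -0.0395  0.0544] [ 0.547  -0.0394  0.0541]
0.013545190026922588 29.999657571315765 [0.7636 2.8369 1.5073] [ 0.5469 -0.0388  0.0542] 25.2333
```

```bash
cat > n.py <<'E'
from h import *
np.set_printoptions(precision=4,suppress=True)
yaw=.024; fy=np.array([-np.sin(yaw),np.cos(yaw),0]); f0=np.load("f1.npy")
p=np.array(current_position()); np.save("p0.npy",p); servo_line(p-fy*.0428,rate=.05); sleep(.4)
print((p-current_position())@fy,np.array(current_force())-f0,current_finger_gap(),current_grip_force(),current_clock())
out=[]
for n in("top","scene","wrist"):
    c=capture(n); np.savez(f"n_{n}.npz",**c)
    m=cv2.inRange(cv2.cvtColor(c["image"],cv2.COLOR_BGR2HSV),(18,100,60),(40,255,255))
    k,l,st,ce=cv2.connectedComponentsWithStats(m)
    for i in range(1,k):
        if st[i,4]>6:
            w=world(c,ce[i],.037)
            if abs(w[0]-.5)<.05 and abs(w[1]+.05)<.06: print(n,st[i],ce[i],w)
    K,R,t=c["intrinsics"],c["R"],c["t"]; x=K@(np.array(R)@[.497,-.058,.037]+t); u,v=(x[:2]/x[2]).astype(int); print(n,u,v)
    if 0<=u<640 and 0<=v<400:
        a=cv2.copyMakeBorder(c["image"],60,60,60,60,cv2.BORDER_CONSTANT)[v+30:v+90,u+20:u+100]; out.append(cv2.resize(a,(400,300),interpolation=2))
cv2.imwrite("pics/n.png",np.hstack(out[:2]) if len(out)<3 else np.vstack([np.hstack(out[:2]),np.hstack([out[2],out[2]*0])]))
E
python3 n.py
```

```text
0.04011996835205379 [ 3.1879 10.5053  0.2489] 0.01327588224470597 29.999324083328247 26.625
top [345 237   9  15  84] [349.0119 243.5238] [ 0.5009 -0.0544  0.037 ]
top 350 245
scene [356 229  18  11  86] [364.7907 233.9651] [ 0.4932 -0.0525  0.037 ]
scene 364 232
wrist [275 284  11  69 450] [278.8289 318.9133] [ 0.4756 -0.054   0.037 ]
wrist [344 284  11  69 445] [349.8607 318.5506] [ 0.4831 -0.1029  0.037 ]
wrist 284 292
```

View pics/n.png

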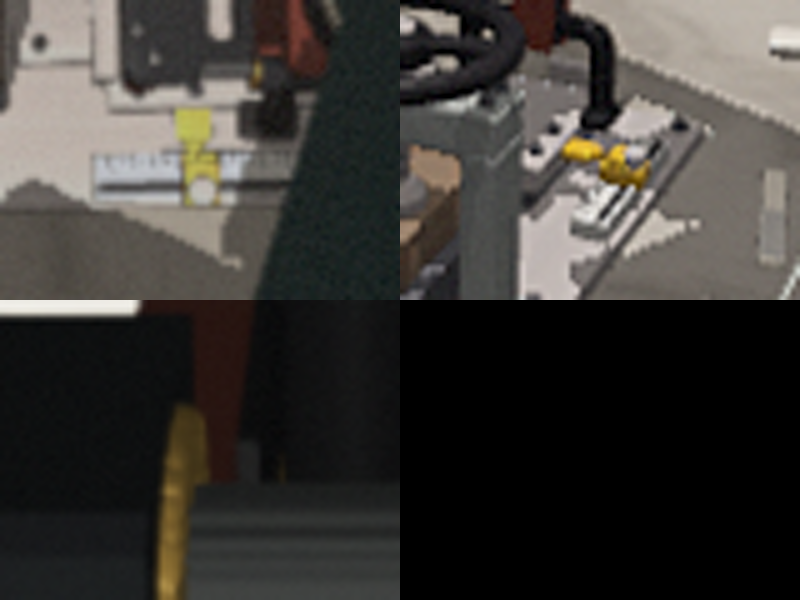

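```bash
cat > y.py <<'E'
from h import *
def rows(img,r0=232,r1=256,c0=338,c1=358):
    b=img.astype(float); s=(np.minimum(b[...,1],b[...,2])-b[...,0])[r0:r1,c0:c1]; s=np.clip(s-25,0,None)
    for i in range(r1-r0):
        if s[i].sum()>60: print(r0+i,round(float((s[i]*np.arange(c0,c1)).sum()/s[i].sum()),2),int(s[i].sum()))
if __name__=="__main__":
    print("pulled"); rows(np.load("n_top.npz")["image"])
    print("init idx"); rows(cv2.imread("pics/top0.png"),238,258,342,360)
    print("init ptr"); rows(cv2.imread("pics/top0.png"),232,250,322,340)
E
python3 y.py
```

```text
pulled
237 348.04 441
238 348.08 468
239 348.11 462
240 348.2 458
241 348.17 456
242 348.21 380
243 348.39 238
244 348.34 195
245 348.99 201
246 349.51 372
247 349.54 355
248 349.83 424
249 349.82 396
250 349.63 201
251 348.93 61
255 348.54 67
init idx
246 349.52 247
247 349.6 243
248 349.81 305
249 349.77 281
250 349.5 130
init ptr
237 330.49 198
238 330.18 337
239 330.22 343
240 330.23 343
241 330.26 344
242 330.19 316
243 330.15 217
244 330.28 135
```

```bash
cat > o.py <<'E'
from h import *
from y import rows
np.set_printoptions(precision=4,suppress=True)
yaw=.024; fy=np.array([-np.sin(yaw),np.cos(yaw),0]); p=np.load("p0.npy"); d=.0430; cmd=.0457
for i in range(3):
    servo_line(p-fy*cmd,rate=.02); sleep(.3)
    a=(p-current_position())@fy; print(cmd,a)
    if abs(a-d)<.0003: break
    cmd+=d-a
c=capture("top"); rows(c["image"])
print(np.array(current_force()),current_finger_gap(),current_grip_force(),current_clock())
P=cloud(c,np.ones((400,640),bool)); cv2.imwrite("pics/o.png",cv2.resize(c["image"][190:280,270:390],None,fx=6,fy=6,interpolation=2))
E
python3 o.py
```

```text
0.0457 0.04287335608471348
237 349.35 430
238 349.36 448
239 349.36 443
240 349.43 457
241 349.52 446
242 349.46 355
243 349.55 208
244 349.52 163
245 349.58 180
246 349.49 366
247 349.57 357
248 349.83 430
249 349.81 401
250 349.64 200
255 348.57 70
[ 3.1998 12.0588  1.018 ] 0.013158024622032282 29.999256134033203 27.4167
```

View pics/o.png

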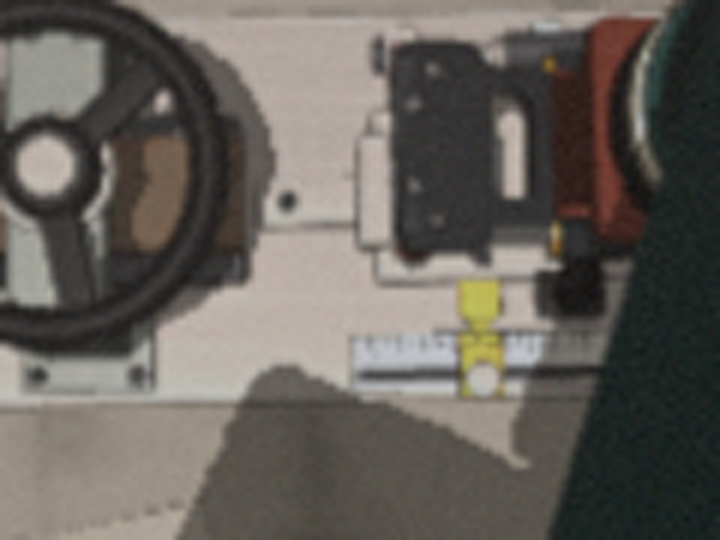

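The pointer tip (349.5 px) and the index tip (349.6 px) face each other within about 0.3 mm. The tube is still in place, and the grip is holding at 30 N.

```bash
python3 -c "
from bench import *
print(close_job())"
```

```text
the job is handed in; nothing more can be done
None
```

The clamp foot is firmly down on the tube, and the pusher is drawn back about 43 mm. Its pointer stands opposite the index point to within about 0.3 mm on the top camera, and the gripper is still holding the handle against the spring.

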